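# Find the free cover of the fittings box and push it open

### The job

The grey box on the right of the bench has four identical pivoting covers; three are blocked from below and one is free, but they look alike. Press the covers one after another, lightly, near an end, to find the one that rocks, then push that cover round with the fingertips until it stands steeply on edge, at least three quarters of the way to upright, and leave it standing open. Leave the two brass weights standing on the box where they are.

Things in the scene. Friction and masses are not known exactly. Their poses are not given: they have to be found in the camera images.
- fittings_box: grey four-bay box fixed on the right of the bench, 286 x 122 mm, top 85 mm above the bench. Origin on the bench under the middle of the 2 x 2 bays; x along its length (away from the robot at yaw 0), z up. Bays end at x = 109 mm; from there to 167 mm is a deck with two weights. Each bay is 104 mm long (x), 50 mm wide, 65 mm deep.
- bay_a (a point): point fixed to the box: centre of the top face of the near left cover when shut, on its pivot line (85 mm above the bench, axes as the box's). Cover: flat aluminium plate 100 mm along the box's x, 48 mm along its y, 5 mm thick, shut flush with the box's top, with a black pad on each end (pad centres 34 mm either side of the pivot line).
- cover_a (a joint): angle of the near left cover about its pivot along the box's y; 0 shut and flush, positive when its far end (box +x) is down, negative when its near end is down, stops at +-1.45 rad. Exactly one of the four covers is free, which one differs and cannot be seen; the others rest on hidden fillers and give only about 1 mm (under 0.06 rad).
- bay_b (a point): point fixed to the box: centre of the top face of the near right cover when shut, on its pivot line (85 mm above the bench, axes as the box's). Cover: flat aluminium plate 100 mm along the box's x, 48 mm along its y, 5 mm thick, shut flush with the box's top, with a black pad on each end (pad centres 34 mm either side of the pivot line).
- cover_b (a joint): angle of the near right cover about its pivot along the box's y; 0 shut and flush, positive when its far end (box +x) is down, negative when its near end is down, stops at +-1.45 rad. A free cover turns either way under about 1.5 N on a pad and stays at whatever angle it is left.
- bay_c (a point): point fixed to the box: centre of the top face of the far left cover when shut, on its pivot line (85 mm above the bench, axes as the box's). Cover: flat aluminium plate 100 mm along the box's x, 48 mm along its y, 5 mm thick, shut flush with the box's top, with a black pad on each end (pad centres 34 mm either side of the pivot line).
- cover_c (a joint): angle of the far left cover about its pivot along the box's y; 0 shut and flush, positive when its far end (box +x) is down, negative when its near end is down, stops at +-1.45 rad. Behaves as the others: blocked (gives about 1 mm) or free.
- bay_d (a point): point fixed to the box: centre of the top face of the far right cover when shut, on its pivot line (85 mm above the bench, axes as the box's). Cover: flat aluminium plate 100 mm along the box's x, 48 mm along its y, 5 mm thick, shut flush with the box's top, with a black pad on each end (pad centres 34 mm either side of the pivot line).
- cover_d (a joint): angle of the far right cover about its pivot along the box's y; 0 shut and flush, positive when its far end (box +x) is down, negative when its near end is down, stops at +-1.45 rad. Once fingertips have pressed a free cover's end 15 to 25 mm below the rim, moving them towards the pivot line turns it on towards upright.
- weight_a: larger brass weight with a knob, 36 mm diameter, 40 mm tall, standing on the deck at the far end of the box; origin centre of underside; leave alone
- weight_b: smaller brass weight, 28 mm diameter, 34 mm tall, beside the larger one on the deck of the box; origin centre of underside; leave alone

How it is judged:
By the outcome, as a careful person would: the job done as asked, in the order asked, and still so for the second after the job is handed in, with the robot touching nothing.
It also fails if it takes over 42 s, if anything falls off the work surface, if the arm or the gripper's body presses on something with over 40 N, if the wrist force passes 120 N, or if a joint passes its speed limit or range.

### The arm

A 6-joint arm with a two-finger parallel gripper is mounted at the origin on a cart in front of the work surface, level with it; the furniture and walls round the work are solid. World frame = base frame: x ahead of the robot, y to its left, z up, the work surface at z = 0. Lengths are in m, angles in degrees, forces in N, time in s.
With the tool pointing down it reaches from about 0.35 to 0.775 m from the base axis. Payload 7.3 kg.
Tool frame: the origin (TCP) lies midway between the tips of the shut fingers; the grasp point (between the pads) lies 19 mm behind it; z points along the fingers, y is the direction in which the jaws open and shut (so a half turn about z gives the same grasp; the last joint's range is limited). The gripper opens to 92 mm and grips with 3 to 60 N. Pads are 19 mm wide; open, the fingers measure 130 mm over their backs; the gripper's body (75 mm by 190 mm) begins 47 mm behind the grasp point.
Start: joints at [58.499, 19.595, 87.324, -0, 73.075, -8.365], TCP at [0.206, 0.483, 0.2] pointing down, gripper open.
Joint ranges: [-145.02, 145.02], [-44.19, 115.74], [2.07, 154.8], [-57.11, 237.11], [16.16, 152.29], [-177.93, 177.93]. Speed limits (degrees/s): [147.25, 147.25, 180, 180, 180, 180].

### API

Orientations are given as a 3x3 rotation matrix whose columns are the frame's x, y, z axes.
In Python, from cell import status, read_camera, get_calibration, bot gives the robot as it stands.
- The arm moves only by the tool step_arm, never from a script. Its argument "targets" is a list of rows, each a list of 7 numbers: the shift along the world's x, y, z in m, then the turn, a rotation vector about the world's x, y, z in degrees, then the closure, from 0 (fully open) to 1 (shut). A call has 1 to 8 rows; each row is the pose to reach, as a shift and turn from the pose measured when the call began; what a row does not reach only later rows make up. A row lasts 1/10 s, in which the tool goes at most 50 mm and 8.59 degrees, less where a joint would pass 70% of its speed; a pose out of reach is approached as far as the arm can. A call with a gripper value outside its range is refused whole. The fingers move at their own pace and stop on an object; "grip_force" is the grip in N (left out, the last holds). Time passes only in rows, so rows that repeat a pose let the fingers close. It gives the time, the measured TCP pose, the force and the opening at its end, in the units of the state.
- status.get_state(): the state, without advancing time (a new reading comes with each control period).
- read_camera(name): name is "side" or "top" or "wrist"; returns the picture (420x560x3 uint8, blue, green, red); there is no depth.
- get_calibration(name): a dict with "camera_matrix" (3x3 intrinsics, pixels), "k1" (the pictures are not rectified: a ray, as slopes to the right and down, at radius r is drawn at 1 + k1 r^2 times it, then the intrinsics apply), "xyz" and "attitude" of the camera in the world. Camera axes: x right, y up, looking along -z (the intrinsics and any distortion apply to the point x, -y, -z); pixel columns grow to the right and rows downward; lengths in m; the calibration is good to about 2 mm. A picture is of the moment at which its call begins: read the wrist's pose just before it. get_calibration takes no time and is no camera call; for the wrist camera it gives the pose at the moment of the call.
- bot.hand_in(): hands the job in, once; it reports no verdict.
The state is a dict: "t": time; "joint_positions": joint angles; "qd": joint speeds; "joint_efforts": joint torques, N m; "position": TCP position; "eef_rot": TCP orientation; "force": force on the tool from outside, world axes, zero at the start; "ft_torque": the same for the moment, N m; "grip_width": opening from 0.0 (shut) to 1.0 (fully open).
Only numpy, scipy, OpenCV 4.12 (cv2) and the standard library are available. Lean on these libraries where they do the work, as an engineer would, in place of code of your own. Each camera call takes 0.05 s, during which the arm holds its last target.

## Working session

There is one attempt and no reset: what is moved stays moved. The work goes in short steps, Python scripts to look and compute and a tool call to move; the robot and the scene stay as the last step left them, time stands still between calls to the robot, and variables do not carry over. Pictures are saved under pics/ and viewed, and the job is handed in when it is done.

Besides the shell and the picture viewer there is one more tool, called after ">>>" in YAML: its name, and indented under it one key for each argument. step_arm: Moves the arm, as the interface text tells. Its arguments: {"type":"object","properties":{"targets":{"type":"array","items":{"type":"array","items":{"type":"number"}}},"grip_force":{"type":"number"}},"required":["targets"]}

```bash
ls; mkdir -p pics; python3 - <<'E'
from cell import status, read_camera, get_calibration, bot
import cv2
for n in ("side","top"):
    cv2.imwrite(f"pics/{n}0.png",read_camera(n)); print(n,get_calibration(n))
print(status.get_state())
E
```

```text
pics
side {'camera_matrix': array([[414.15306034,   0.        , 280.48729973],
       [  0.        , 414.15306034, 210.91839686],
       [  0.        ,   0.        ,   1.        ]]), 'k1': -0.09702412322582792, 'xyz': array([ 0.33815957, -1.09826225,  0.38369182]), 'attitude': array([[ 0.9567951 ,  0.11065773, -0.26888289],
       [-0.29033795,  0.31361576, -0.90407358],
       [-0.01571682,  0.94308007,  0.33219416]])}
top {'camera_matrix': array([[535.51172754,   0.        , 276.62728873],
       [  0.        , 535.51172754, 213.5686337 ],
       [  0.        ,   0.        ,   1.        ]]), 'k1': -0.004506191098777113, 'xyz': array([ 0.49385768, -0.35682702,  0.92470719]), 'attitude': array([[ 0.00879379,  0.99752892, -0.06970461],
       [-0.99948272,  0.00661174, -0.03147336],
       [-0.03093472,  0.06994532,  0.99707106]])}
{'t': 0.1, 'joint_positions': array([ 5.84981814e+01,  1.96326891e+01,  8.73695068e+01, -3.25027984e-04,
        7.30741641e+01, -8.36333804e+00]), 'qd': array([ 0.00631786, -0.01504685, -0.10496826, -0.07301415, -0.022401  ,
        0.07500693]), 'joint_efforts': array([ 1.79900504e-03, -4.32005239e+01, -2.44696033e+01,  7.20361085e-02,
        5.25791163e-02, -5.23293409e-05]), 'position': array([0.20606765, 0.48245723, 0.19932597]), 'eef_rot': array([[-9.19558377e-01,  3.92952813e-01, -6.91759712e-04],
       [ 3.92953376e-01,  9.19557691e-01, -1.13915507e-03],
       [ 1.88478774e-04, -1.31934890e-03, -9.99999112e-01]]), 'force': array([-0.3346125 ,  1.11356941,  0.94126768]), 'ft_torque': array([-0.02870157, -0.01665617, -0.03082978]), 'grip_width': 0.9966429664169192}
```

View pics/top0.png

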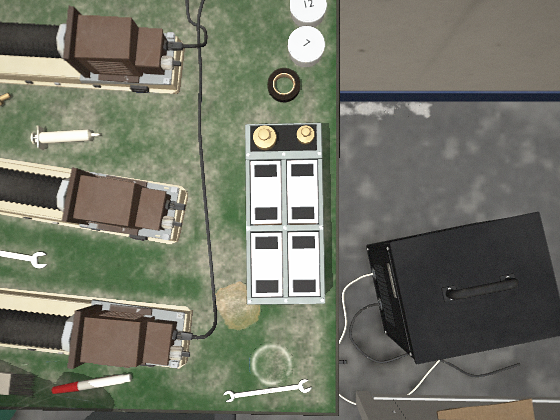

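View pics/side0.png

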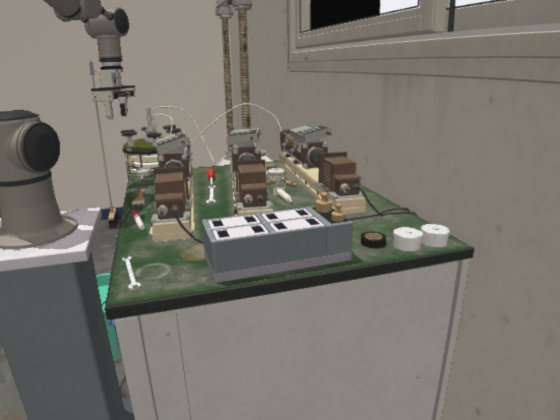

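The top view shows the box at columns 247–323, rows 124–303, with weights at the top (264,136) and (305,133). The covers are white with eight dark pads. I'll measure the pads and outline on the plane z = 85 mm.

```bash
cat > h.py <<'E'
import numpy as np, cv2
from cell import status, read_camera, get_calibration, bot
def ray(n,uv,c=None):
    c=c or get_calibration(n)
    p=cv2.undistortPoints(np.array([[uv]],float),c['camera_matrix'],np.array([c['k1'],0,0,0]))[0,0]
    d=c['attitude']@np.array([p[0],-p[1],-1.]); return c['xyz'],d
def onz(n,uv,z):
    o,d=ray(n,uv); return o+d*(z-o[2])/d[2]
E
python3 - <<'E'
from h import *
im=cv2.imread('pics/top0.png'); g=cv2.cvtColor(im,cv2.COLOR_BGR2GRAY)
m=np.zeros_like(g); m[155:305,248:324]=(g[155:305,248:324]<80)*255
n,l,s,c=cv2.connectedComponentsWithStats(m)
P=[]
for i in range(1,n):
    if s[i,4]>100:
        p=onz('top',c[i],.085); P.append(p); print(c[i].round(1),s[i,2:],p.round(4))
P=np.array(P); print(P.mean(0))
for uv in [(264,136),(305.5,133)]: print(onz('top',uv,.12))
hsv=cv2.cvtColor(im,cv2.COLOR_BGR2HSV)
cv2.imwrite('pics/crop.png',cv2.resize(im[110:320,230:340],None,fx=2.8,fy=2.8,interpolation=cv2.INTER_CUBIC))
E
```

```text
[265.1 170.5] [ 22  12 251] [ 0.6208 -0.3114  0.085 ]
[302.2 169.9] [ 21  12 236] [ 0.622  -0.3701  0.085 ]
[303.2 212.6] [ 22  12 246] [ 0.5543 -0.372   0.085 ]
[265.8 213.2] [ 21  12 241] [ 0.553  -0.3132  0.085 ]
[266.4 242.7] [ 22  12 248] [ 0.5066 -0.3147  0.085 ]
[303.4 242. ] [ 22  11 240] [ 0.5082 -0.3726  0.085 ]
[267.  286.2] [ 21  12 201] [ 0.4389 -0.3164  0.085 ]
[304.1 285.8] [ 21  12 239] [ 0.4403 -0.374   0.085 ]
[ 0.53050849 -0.34305057  0.085     ]
[ 0.66847549 -0.31113235  0.12      ]
[ 0.67322932 -0.37427447  0.12      ]
```

View pics/crop.png

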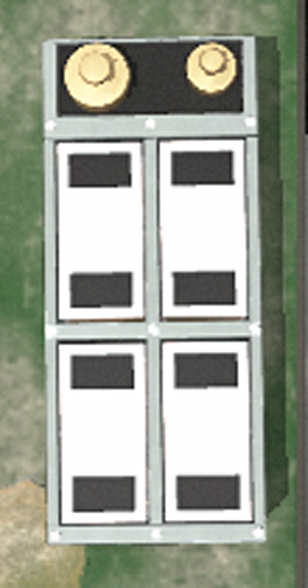

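>>> step_arm:
  targets:
    - [0.01,-0.01,0.045,0,0,0,1]
    - [0.04,-0.04,0.08,0,0,8,1]
    - [0.07,-0.08,0.1,0,0,16,1]
    - [0.1,-0.12,0.1,0,0,24.5,1]
    - [0.13,-0.16,0.1,0,0,24.5,1]
    - [0.16,-0.2,0.1,0,0,24.5,1]
    - [0.19,-0.24,0.1,0,0,24.5,1]
    - [0.2,-0.28,0.1,0,0,24.5,1]

```text
t: 0.9
position: [0.405, 0.2072, 0.2988]
eef_rot: [[-1.0, -0.024, -0.0], [-0.024, 1.0, -0.001], [0.0, -0.001, -1.0]]
force: [1.8, -0.5, 0.1]
grip_width: 0.353
```

>>> step_arm:
  targets:
    - [0.01,-0.05,0,0,0,0,1]
    - [0.02,-0.1,0,0,0,0,1]
    - [0.03,-0.15,0,0,0,0,1]
    - [0.034,-0.2,0,0,0,0,1]
    - [0.034,-0.25,0,0,0,0,1]
    - [0.034,-0.3,0,0,0,0,1]
    - [0.034,-0.35,0,0,0,0,1]
    - [0.034,-0.4,0,0,0,0,1]

```text
t: 1.7
position: [0.4384, -0.1898, 0.2986]
eef_rot: [[-1.0, -0.024, -0.001], [-0.024, 1.0, -0.001], [0.001, -0.001, -1.0]]
force: [0.3, 0.6, 0.5]
grip_width: 0.001
```

>>> step_arm:
  targets:
    - [0,-0.05,-0.01,0,0,0,1]
    - [0,-0.1,-0.04,0,0,0,1]
    - [0,-0.123,-0.08,0,0,0,1]
    - [0,-0.123,-0.13,0,0,0,1]
    - [0,-0.123,-0.16,0,0,0,1]
    - [0,-0.123,-0.18,0,0,0,1]
    - [0,-0.123,-0.19,0,0,0,1]
    - [0,-0.123,-0.19,0,0,0,1]

```text
t: 2.5
position: [0.4379, -0.3123, 0.1074]
eef_rot: [[-1.0, -0.024, -0.003], [-0.024, 1.0, 0.001], [0.003, 0.001, -1.0]]
force: [-0.4, -0.7, 0.1]
grip_width: 0.005
```

```bash
python3 - <<'E'
from h import *
a=read_camera('top')[100:320,200:350]; b=read_camera('wrist')
a=cv2.resize(a,(286,420)); cv2.imwrite('pics/p1.png',np.hstack([a,b[:, :510]]))
print(status.get_state()['position'],status.get_state()['force'])
E
```

```text
[ 0.43902305 -0.31318318  0.10960668] [0.52690065 0.08349268 0.96475864]
```

View pics/p1.png

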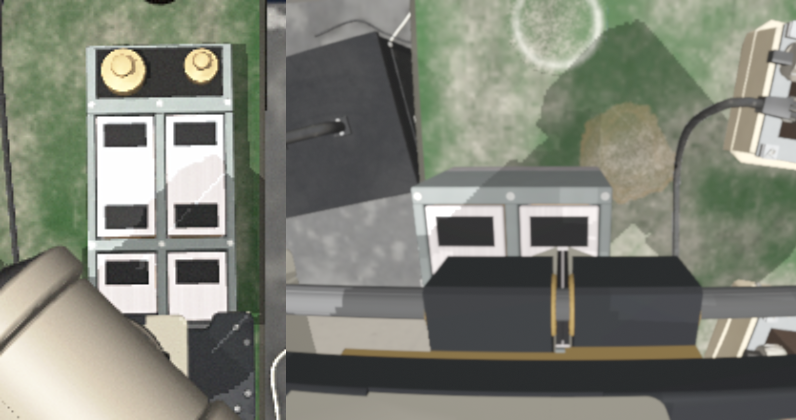

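The wrist view shows the shut fingertips centred over cover A's near pad (558,230). Now I press it lightly.

>>> step_arm:
  targets:
    - [0,-0.002,-0.01,0,0,0,1]
    - [0,-0.002,-0.018,0,0,0,1]
    - [0,-0.002,-0.022,0,0,0,1]
    - [0,-0.002,-0.024,0,0,0,1]
    - [0,-0.002,-0.026,0,0,0,1]
    - [0,-0.002,-0.027,0,0,0,1]
    - [0,-0.002,-0.027,0,0,0,1]

```text
t: 3.3
position: [0.439, -0.3152, 0.0826]
eef_rot: [[-1.0, -0.024, 0.001], [-0.024, 1.0, -0.002], [-0.001, -0.002, -1.0]]
force: [-0.5, -0.8, -0.4]
grip_width: 0.008
```

>>> step_arm:
  targets:
    - [0,0,-0.001,0,0,0,1]
    - [0,0,-0.002,0,0,0,1]
    - [0,0,-0.002,0,0,0,1]

```text
t: 3.6
position: [0.439, -0.3151, 0.0805]
eef_rot: [[-1.0, -0.024, 0.0], [-0.024, 1.0, -0.002], [-0.0, -0.002, -1.0]]
force: [-0.7, -0.2, 0.1]
grip_width: 0.003
```

>>> step_arm:
  targets:
    - [0,0,-0.002,0,0,0,1]
    - [0,0,-0.003,0,0,0,1]
    - [0,0,-0.003,0,0,0,1]

```text
t: 3.9
position: [0.4389, -0.3151, 0.0773]
eef_rot: [[-1.0, -0.024, 0.0], [-0.024, 1.0, -0.002], [-0.0, -0.002, -1.0]]
force: [-0.3, -1.1, -0.8]
grip_width: 0.002
```

```bash
python3 - <<'E'
from h import *
a=read_camera('side')[190:290,180:370]; b=read_camera('wrist')
cv2.imwrite('pics/p2.png',cv2.resize(a,None,fx=4,fy=4,interpolation=cv2.INTER_CUBIC));cv2.imwrite('pics/p2w.png',b)
E
```

```text
(no output)
```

View pics/p2.png

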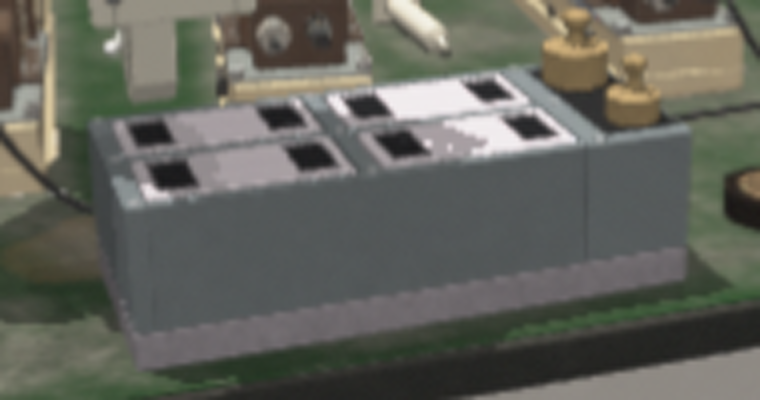

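View pics/p2w.png

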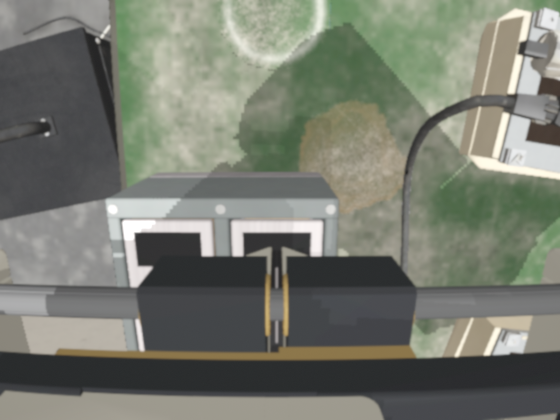

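```bash
cat >> h.py <<'E'
def proj(n,p):
    c=get_calibration(n); q=c['attitude'].T@(np.array(p)-c['xyz']); s=np.array([q[0],-q[1]])/-q[2]
    s=s*(1+c['k1']*(s@s)); return c['camera_matrix'][:2,:2]@s+c['camera_matrix'][:2,2]
E
python3 - <<'E'
from h import *
s=status.get_state();print(s['position'],s['force'],s['t'])
for z in (0.0773,.095,.12,.143): 
  p=[.439,-.315,z];print(z,((proj('side',p)-[180,190])*4).round(), proj('wrist',p).round())
for p in ([.4389,-.3164,.085],[.6208,-.3114,.085]): print(((proj('side',p)-[180,190])*4).round(),proj('wrist',p).round())
print(get_calibration('wrist'))
E
```

```text
[ 0.43898005 -0.31516417  0.07749012] [0.39889657 1.02579202 0.0297895 ] 4.0
0.0773 [153. 147.] [276. 248.]
0.095 [151. 114.] [276. 261.]
0.12 [147.  67.] [276. 284.]
0.143 [144.  23.] [276. 311.]
[152. 134.] [274. 253.]
[489.  90.] [275. 489.]
{'camera_matrix': array([[358.14195432,   0.        , 276.24253401],
       [  0.        , 358.14195432, 211.51802804],
       [  0.        ,   0.        ,   1.        ]]), 'k1': -0.08410867015105133, 'xyz': array([ 0.36569023, -0.31644913,  0.26313821]), 'attitude': array([[-0.02366309, -0.96235828, -0.2707519 ],
       [ 0.99971806, -0.02331143, -0.0045151 ],
       [-0.00196647, -0.2707824 ,  0.96263857]])}
```

```bash
python3 - <<'E'
from h import *
a=cv2.imread('pics/side0.png')[180:240,195:275]; c=read_camera('side')
cv2.imwrite('pics/side1.png',c); w=cv2.imread('pics/p2w.png')[220:320,220:340]
o=np.vstack([np.hstack([cv2.resize(x,(400,300),interpolation=0) for x in (a,c[180:240,195:275])]),np.hstack([cv2.resize(w,(400,300),interpolation=0),cv2.resize(c[150:240,180:300],(400,300),interpolation=0)])])
cv2.imwrite('pics/p3.png',o)
E
```

```text
(no output)
```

View pics/p3.png

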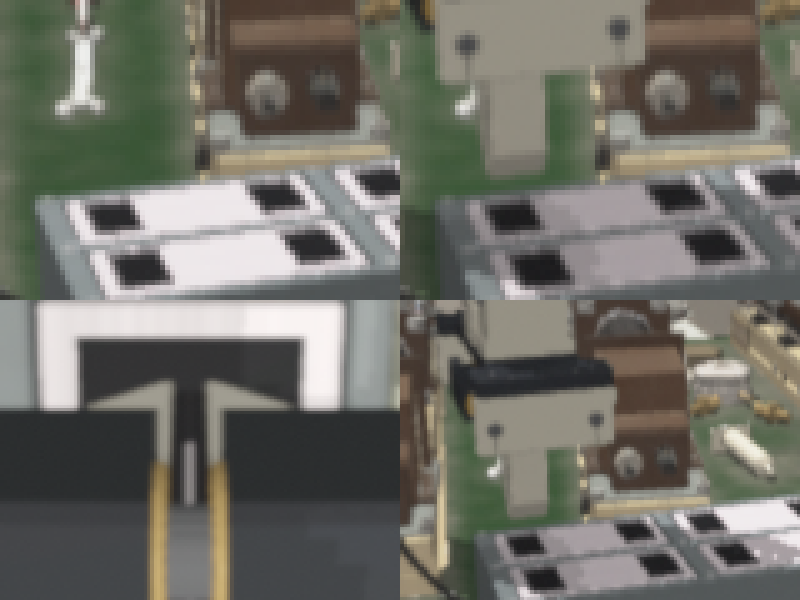

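```bash
python3 - <<'E'
from h import *
for z in (.0773,.09,.1035):
  for x in (.4295,.439,.4485):
    print(z,x,proj('wrist',[x,-.315,z]).round(1),proj('side',[x,-.315,z]).round(1),proj('side',[x,-.334,z]).round(1))
E
```

```text
0.0773 0.4295 [276.8 231.7] [213.6 227.4] [214.9 230.7]
0.0773 0.439 [276.4 247.9] [218.2 226.8] [219.7 230.1]
0.0773 0.4485 [276.  263.7] [222.9 226.2] [224.4 229.5]
0.09 0.4295 [276.8 239.8] [213.1 221.5] [214.5 224.7]
0.09 0.439 [276.4 256.9] [217.8 220.9] [219.3 224.2]
0.09 0.4485 [276.  273.5] [222.5 220.4] [224.1 223.6]
0.1035 0.4295 [276.8 249.6] [212.7 215.2] [214.  218.3]
0.1035 0.439 [276.3 267.8] [217.4 214.6] [218.8 217.7]
0.1035 0.4485 [275.9 285.4] [222.1 214.1] [223.6 217.2]
```

Both views put the visible fingertips at about z ≈ 0.10, some 25 mm above the stated TCP and not touching cover A, so zero force is no proof that it is free. I'll continue down slowly, watching the force.

>>> step_arm:
  targets:
    - [0,0,-0.002,0,0,0,1]
    - [0,0,-0.004,0,0,0,1]
    - [0,0,-0.006,0,0,0,1]
    - [0,0,-0.008,0,0,0,1]
    - [0,0,-0.01,0,0,0,1]
    - [0,0,-0.01,0,0,0,1]

```text
t: 4.65
position: [0.4388, -0.315, 0.0671]
eef_rot: [[-1.0, -0.024, 0.0], [-0.024, 1.0, -0.002], [0.0, -0.002, -1.0]]
force: [-0.9, -0.4, 0.3]
grip_width: 0.005
```

>>> step_arm:
  targets:
    - [0,0,-0.002,0,0,0,1]
    - [0,0,-0.004,0,0,0,1]
    - [0,0,-0.005,0,0,0,1]
    - [0,0,-0.005,0,0,0,1]

```text
t: 5.05
position: [0.4387, -0.3149, 0.062]
eef_rot: [[-1.0, -0.024, -0.0], [-0.024, 1.0, -0.001], [0.0, -0.001, -1.0]]
force: [0.8, -0.1, -0.3]
grip_width: 0.006
```

```bash
python3 - <<'E'
from h import *
c=read_camera('side');w=read_camera('wrist')
cv2.imwrite('pics/p4.png',np.hstack([cv2.resize(w[220:320,220:340],(400,300),interpolation=0),cv2.resize(c[180:240,195:275],(400,300),interpolation=0)]))
s=status.get_state();print(s['position'],s['force'],s['joint_efforts'],s['joint_positions'])
E
```

```text
[ 0.43884532 -0.31504247  0.06216998] [ 0.37032303 -0.70878589  0.96153902] [-5.09641322e-04 -4.72928095e+01 -1.98258001e+01 -7.32782856e-02
  2.64346472e-02 -2.88292074e-05] [-4.37580567e+01  2.96233634e+01  9.53898801e+01 -8.78757506e-02
  5.49172044e+01 -1.35072788e+02]
```

View pics/p4.png

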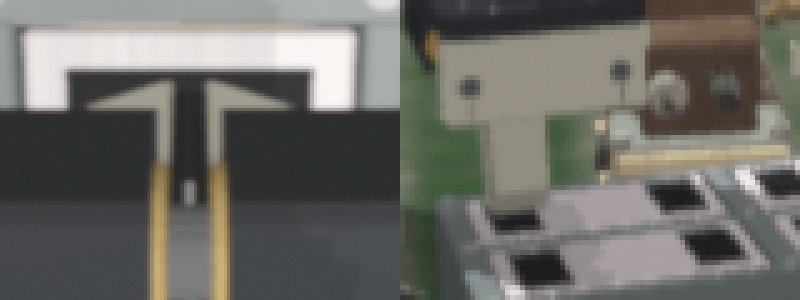

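The tips (row ≈ 221, z ≈ 0.088) are just above the pad: real tips sit about 26 mm behind the stated TCP. Continuing gently.

>>> step_arm:
  targets:
    - [0,0,-0.001,0,0,0,1]
    - [0,0,-0.002,0,0,0,1]
    - [0,0,-0.003,0,0,0,1]
    - [0,0,-0.003,0,0,0,1]

```text
t: 5.55
position: [0.4388, -0.3149, 0.059]
eef_rot: [[-1.0, -0.024, -0.0], [-0.024, 1.0, -0.002], [0.0, -0.002, -1.0]]
force: [-0.7, 0.4, 0.2]
grip_width: 0.005
```

>>> step_arm:
  targets:
    - [0,0,-0.001,0,0,0,1]
    - [0,0,-0.002,0,0,0,1]
    - [0,0,-0.002,0,0,0,1]

```text
t: 5.85
position: [0.4388, -0.315, 0.057]
eef_rot: [[-1.0, -0.024, -0.0], [-0.024, 1.0, -0.002], [0.0, -0.002, -1.0]]
force: [-0.8, -0.8, 0.8]
grip_width: 0.004
```

>>> step_arm:
  targets:
    - [0,0,-0.001,0,0,0,1]
    - [0,0,-0.002,0,0,0,1]
    - [0,0,-0.002,0,0,0,1]

```text
t: 6.15
position: [0.4388, -0.3151, 0.0549]
eef_rot: [[-1.0, -0.024, -0.0], [-0.024, 1.0, -0.002], [0.0, -0.002, -1.0]]
force: [-1.0, -0.2, 1.1]
grip_width: 0.004
```

>>> step_arm:
  targets:
    - [0,0,-0.001,0,0,0,1]
    - [0,0,-0.001,0,0,0,1]

```text
t: 6.35
position: [0.4388, -0.3151, 0.0538]
eef_rot: [[-1.0, -0.024, -0.0], [-0.024, 1.0, -0.002], [0.0, -0.002, -1.0]]
force: [0.5, 0.2, 2.4]
grip_width: 0.001
```

>>> step_arm:
  targets:
    - [0,0,-0.001,0,0,0,1]
    - [0,0,-0.002,0,0,0,1]
    - [0,0,-0.002,0,0,0,1]

```text
t: 6.65
position: [0.439, -0.315, 0.0517]
eef_rot: [[-1.0, -0.024, 0.0], [-0.024, 1.0, -0.002], [-0.0, -0.002, -1.0]]
force: [0.1, 0.7, 1.7]
grip_width: 0.002
```

```bash
python3 - <<'E'
from h import *
s=status.get_state();print(s['position'],s['force'])
c=read_camera('side');w=read_camera('wrist')
s=status.get_state();print(s['position'],s['force'])
cv2.imwrite('pics/p5.png',np.hstack([cv2.resize(w[220:320,220:340],(400,300),interpolation=0),cv2.resize(c[180:240,195:275],(400,300),interpolation=0)]))
E
```

```text
[ 0.43895945 -0.3150421   0.05172589] [0.06229575 0.67338844 1.65304953]
[ 0.43890083 -0.31505929  0.05176106] [0.32079977 0.57203393 0.72511638]
```

View pics/p5.png

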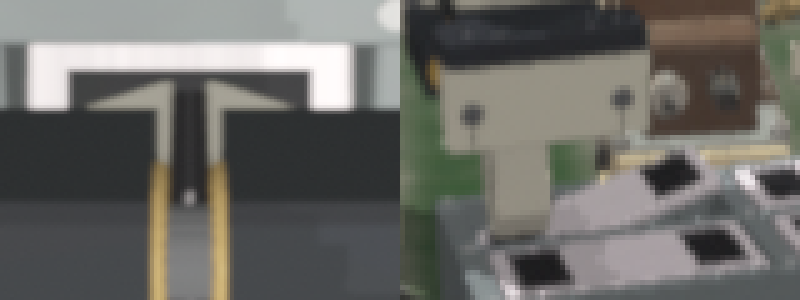

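Cover A's far end has risen and its near pad has gone down at only about 1.5 N: A is the free one. Before turning it on, I need the real tip-to-body length for the collision geometry.

```bash
python3 - <<'E'
from h import *
cx=.439
for y in (-.37,-.39,-.41):
  for z in (.118,.13,.142,.15):
    print(y,z,*[proj('side',[cx+d,y,z]).round(1) for d in (-.0375,.0375)])
c=cv2.imread('pics/p5.png') 
im=read_camera('side'); cv2.imwrite('pics/p6.png',cv2.resize(im[130:250,170:290],(600,600),interpolation=0))
t=read_camera('top'); cv2.imwrite('pics/p7.png',cv2.resize(t[150:350,180:380],(600,600),interpolation=2))
E
```

```text
-0.37 0.118 [201.2 219.1] [240.9 214.5]
-0.37 0.13 [200.7 213. ] [240.6 208.6]
-0.37 0.142 [200.2 206.8] [240.3 202.5]
-0.37 0.15 [199.9 202.7] [240.1 198.4]
-0.39 0.118 [202.5 222.8] [243.1 218. ]
-0.39 0.13 [202.  216.6] [242.9 211.9]
-0.39 0.142 [201.5 210.2] [242.6 205.7]
-0.39 0.15 [201.1 206. ] [242.3 201.6]
-0.41 0.118 [203.9 226.6] [245.5 221.7]
-0.41 0.13 [203.3 220.3] [245.2 215.4]
-0.41 0.142 [202.8 213.8] [244.9 209.1]
-0.41 0.15 [202.5 209.5] [244.7 204.9]
```

View pics/p6.png

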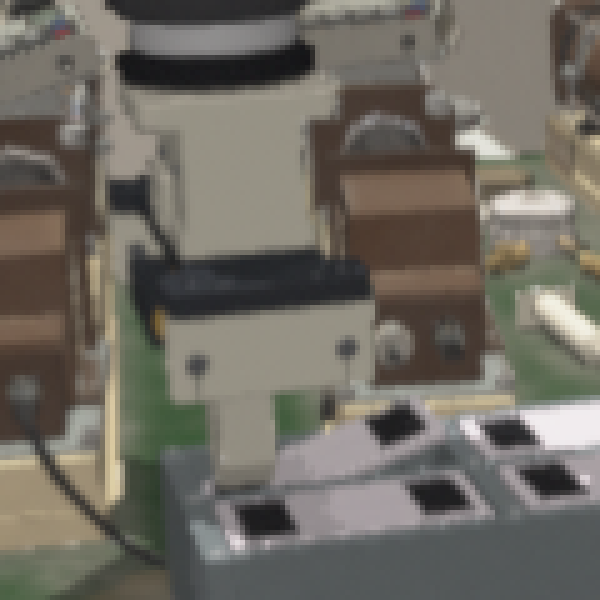

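View pics/p7.png

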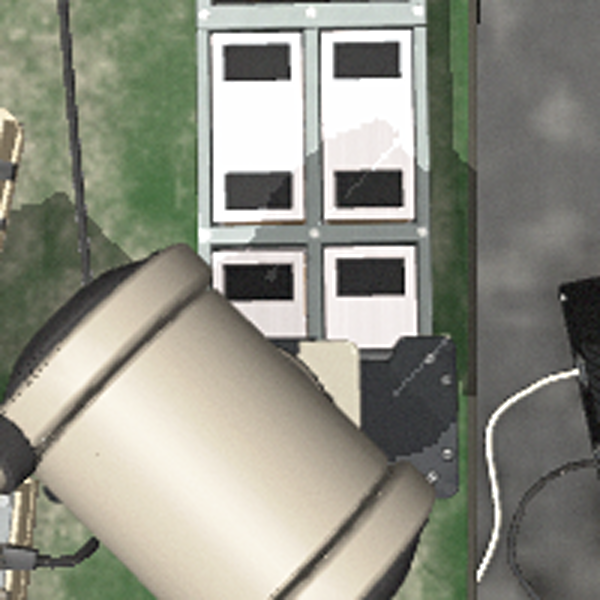

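Body width and edges in the side view fit a body about 66 mm above the real tips, but 38 mm is not excluded. I'll tilt the tool 20° backwards while pushing, so that the raised half clears in either case. First I press down to about 16 mm depth.

>>> step_arm:
  targets:
    - [0.001,0,-0.003,0,0,0,1]
    - [0.002,0,-0.005,0,0,0,1]
    - [0.003,0,-0.007,0,0,0,1]
    - [0.004,0,-0.009,0,0,0,1]
    - [0.004,0,-0.009,0,0,0,1]

```text
t: 7.35
position: [0.4429, -0.315, 0.0424]
eef_rot: [[-1.0, -0.024, -0.0], [-0.024, 1.0, -0.001], [0.0, -0.001, -1.0]]
force: [-1.3, 0.8, 1.3]
grip_width: 0.006
```

>>> step_arm:
  targets:
    - [0.003,0,0,0,-4,0,1]
    - [0.006,0,0,0,-8,0,1]
    - [0.01,0,0.001,0,-12,0,1]
    - [0.014,0,0.001,0,-16,0,1]
    - [0.018,0,0.001,0,-20,0,1]
    - [0.018,0,0.001,0,-20,0,1]

```text
t: 7.95
position: [0.4594, -0.3145, 0.0426]
eef_rot: [[-0.94, -0.02, 0.341], [-0.021, 1.0, -0.0], [-0.341, -0.007, -0.94]]
force: [-1.2, 1.5, -0.6]
grip_width: 0.005
```

```bash
cat > look.py <<'E'
from h import *
import sys
s=status.get_state();print(s['position'],s['force'],s['t'])
c=read_camera('side')
cv2.imwrite(sys.argv[1],cv2.resize(c[130:250,170:290],(600,600),interpolation=0))
E
python3 look.py pics/q1.png
```

```text
[ 0.45940217 -0.31451734  0.0426039 ] [-1.21488396  1.52591707 -0.59816823] 7.95
```

View pics/q1.png

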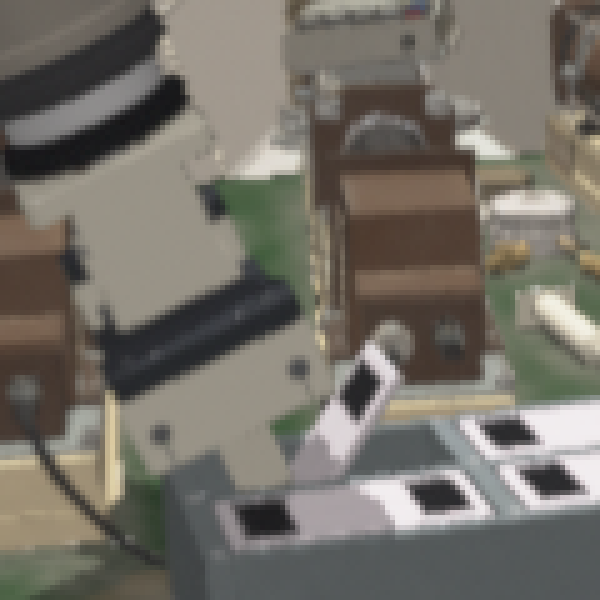

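Cover A now stands at roughly 50° and clear of the gripper body. I'll push on towards the pivot line.

>>> step_arm:
  targets:
    - [0.002,0,0,0,0,0,1]
    - [0.004,0,0.001,0,0,0,1]
    - [0.006,0,0.001,0,0,0,1]
    - [0.006,0,0.001,0,0,0,1]

```text
t: 8.4
position: [0.4654, -0.3142, 0.0431]
eef_rot: [[-0.941, -0.022, 0.337], [-0.023, 1.0, 0.001], [-0.337, -0.007, -0.941]]
force: [-4.8, -0.9, -3.4]
grip_width: 0.006
```

```bash
python3 look.py pics/q2.png
```

```text
[ 0.46544172 -0.31421779  0.04314034] [-4.80581482 -0.86521605 -3.42923501] 8.4
```

View pics/q2.png

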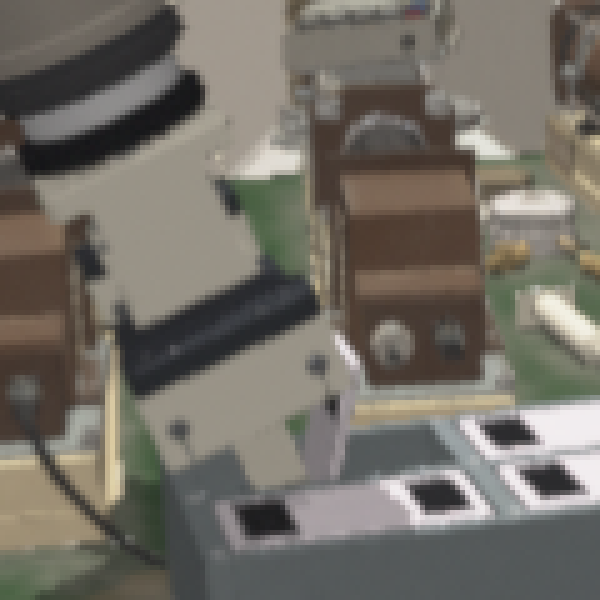

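```bash
python3 - <<'E'
from h import *
ux=np.array([1,.026,0]);uy=np.array([-.026,1,0]);P=np.array([.4729,-.3156,.085])
for th in (55,65,70,75,80,83):
    t=np.radians(th); e=P+ux*.05*np.cos(t)+np.array([0,0,.05*np.sin(t)])
    print(th,*[((proj('side',e+uy*s)-[170,130])*5).round() for s in(-.024,.024)])
E
```

```text
55 [402. 371.] [373. 337.]
65 [383. 363.] [355. 329.]
70 [372. 360.] [345. 326.]
75 [362. 358.] [335. 324.]
80 [351. 357.] [325. 323.]
83 [345. 357.] [318. 323.]
```

Cover corners at (360,375) and (335,335) match about 75°; the force of ~5 N fits the pivot friction at this short lever. I'll push 1.5 mm more, then back off and lift.

>>> step_arm:
  targets:
    - [0.001,0,0,0,0,0,1]
    - [0.0015,0,0,0,0,0,1]
    - [0.0015,0,0,0,0,0,1]

```text
t: 8.75
position: [0.4667, -0.3141, 0.0425]
eef_rot: [[-0.942, -0.023, 0.335], [-0.024, 1.0, 0.001], [-0.335, -0.007, -0.942]]
force: [-5.1, -2.5, -2.3]
grip_width: 0.004
```

>>> step_arm:
  targets:
    - [-0.004,0,0.001,0,0,0,1]
    - [-0.008,0,0.002,0,0,0,1]
    - [-0.011,0,0.006,0,0,0,1]
    - [-0.014,0,0.012,0,0,0,1]
    - [-0.018,0,0.025,0,0,0,1]
    - [-0.022,0,0.045,0,0,0,1]
    - [-0.025,0,0.07,0,0,0,1]
    - [-0.03,0,0.1,0,0,0,1]

```text
t: 9.55
position: [0.436, -0.3139, 0.144]
eef_rot: [[-0.942, -0.023, 0.334], [-0.023, 1.0, 0.001], [-0.334, -0.007, -0.942]]
force: [-0.8, -1.0, -0.2]
grip_width: 0.004
```

>>> step_arm:
  targets:
    - [-0.01,0,0.04,0,4,0,1]
    - [-0.02,0.01,0.08,0,8,0,1]
    - [-0.03,0.04,0.11,0,12,0,1]
    - [-0.03,0.08,0.12,0,16,0,1]
    - [-0.03,0.12,0.12,0,20,0,1]
    - [-0.03,0.16,0.12,0,20,0,1]
    - [-0.03,0.18,0.12,0,20,0,1]
    - [-0.03,0.18,0.12,0,20,0,1]

```text
t: 10.35
position: [0.4056, -0.1319, 0.2654]
eef_rot: [[-1.0, -0.026, -0.007], [-0.026, 1.0, 0.0], [0.007, 0.001, -1.0]]
force: [-0.4, -0.4, -1.0]
grip_width: 0.003
```

```bash
python3 look.py pics/q3.png; python3 -c "
from h import *
t=read_camera('top'); cv2.imwrite('pics/q4.png',cv2.resize(t[110:330,210:350],(382,600)))"
```

```text
[ 0.40560905 -0.13186173  0.26535602] [-0.3931051  -0.40880548 -0.97250626] 10.35
```

View pics/q3.png

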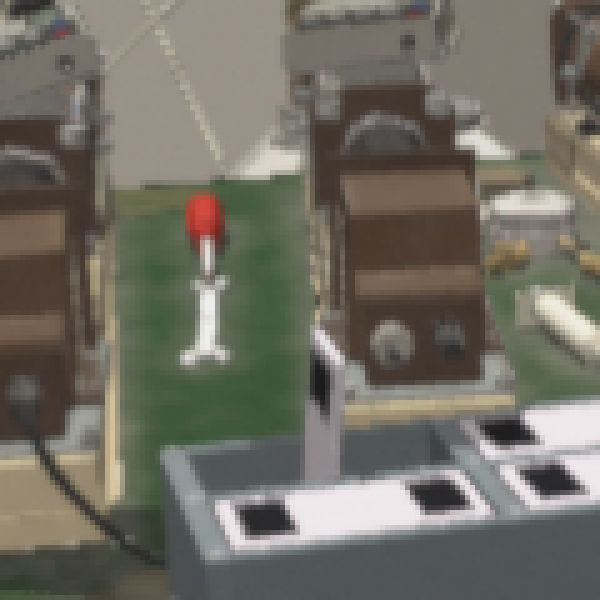

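View pics/q4.png

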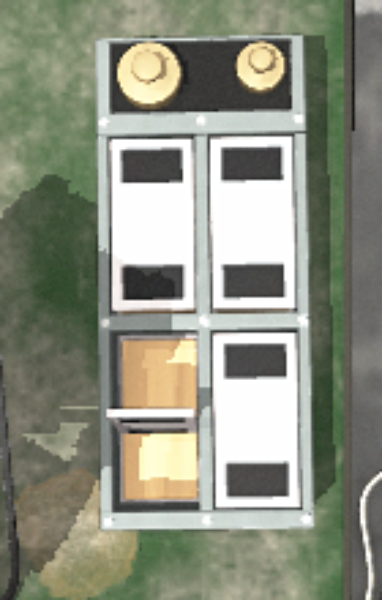

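Cover A stands near 83°: its corners at (342,362) and (315,327) match the drawn-out geometry. The other three covers are flush, both weights are in place, and the arm is clear. Handing in.

```bash
python3 -c "
from h import *
print(bot.hand_in())"
```

```text
the job is handed in; nothing more can be done
None
```

The free cover was the near left one (A). I opened it and left it standing at about 83°, close to its stop and past the three-quarters asked for. I handed in at about 10.5 s.

- **Finding it:** I pressed A's near pad first. It went down at about 1–2 N and its far end rose, so I did not press the other three covers.
- **Opening it:** I pressed the near end about 16 mm below the rim, then tilted the tool 20° back and pushed towards the pivot line. The wrist force stayed around 6 N or less in every reading.
- **Last checks:** In the side view, the corners of A match about 83°. In the top view, bay A is open, the other three covers are flush and both weights stand where they were. The arm was well clear and touching nothing.
- **What disagreed:** The cameras put the real fingertips about 26 mm behind the stated TCP. Early zero-force readings therefore meant the fingers were not yet touching, not that the cover was free. I confirmed contact and rocking in the pictures. I could not settle the exact length from fingertips to gripper body, so I tilted the tool to stay clear in either case.

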